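# Tare the kitchen scale under the mug

### The arm

A 6-joint arm with a two-finger parallel gripper is mounted at the origin on a cart in front of the work surface, level with it; the furniture and walls round the work are solid. World frame = base frame: x ahead of the robot, y to its left, z up, the work surface at z = 0. Lengths are in m, angles in rad, forces in N, time in s.
With the tool pointing down it reaches from about 0.25 to 0.725 m from the base axis. Payload 4 kg.
Tool frame: the origin (TCP) lies midway between the tips of the shut fingers; the grasp point (between the pads) lies 19 mm behind it; z points along the fingers, y is the line along which they close (so a half turn about z gives the same grasp; the last joint's range is limited). The gripper opens to 85 mm and grips with 20 to 120 N. Pads are 22 mm wide; open, the fingers measure 114 mm over their backs; the gripper's body (76 mm by 85 mm) begins 54 mm behind the grasp point. The pads swing forward as they close: fully open they stand 13 mm farther back than shut.
Start: joints at [-1.338, 0.241, 0.005, 1.335, 0, 1.571], TCP at [0.115, -0.487, 0.2] pointing down, gripper open.
Joint ranges: [-2.72, 2.72], [-1.05, 1.87], [-1.09, 1.28], [-1.99, 2.15], [-1.42, 1.44], [-3.14, 3.14]. Speed limits (rad/s): [2.79, 2.79, 3.14, 3.14, 3.14, 3.14].

### API

Orientations are given as a unit quaternion [x, y, z, w].
In Python, from workcell import bot gives the robot as it stands. The module is installed in compiled form; this text tells all that it offers.
- The arm moves only by the tool drive_tool, never from a script. Its arguments are lists of equal length, an entry for each row: "slide": the shift along the tool's x, y, z scaled (see below), a list of three; "rotation": the turn, a rotation vector about the tool's x, y, z scaled (see below), a list of three. A call has exactly 8 rows; each row is the pose to reach, as a shift and turn from the pose commanded when the call began, along the tool's axes at that moment; what a row does not reach only later rows make up. The controller multiplies each number of a shift by 250 mm and each number of a turn by 0.5 rad. A row lasts 1/8 s, in which the tool goes at most 62.5 mm and 10.7 degrees, less where a joint would pass 70% of its speed; a pose out of reach is approached as far as the arm can. A call with a number of a shift or a turn outside -1 to 1 is refused whole. A call with a gripper value outside its range is refused whole. "gripper" is the opening, from 0 (shut) to 1 (fully open), set as the call begins (left out, the last holds). The fingers move at their own pace and stop on an object; the grip force is fixed at half the most. Time passes only in rows, so rows that repeat a pose let the fingers close, or fill a call up. It gives the time, the measured TCP pose, the force, the opening and the grip force at its end, in the units of the state.
- bot.get_obs(): the state, without advancing time (a new reading comes with each control period).
- bot.camera(name): name is "side" or "top"; returns a dict with "image" (384x512x3 uint8, red, green, blue), "z_map" (384x512 float32, m along the optical axis (not along the pixel's ray), 0 where there is no reading), "camera_matrix" (3x3 intrinsics, pixels), "k1" (the pictures are not rectified: a ray, as slopes to the right and down, at radius r is drawn at 1 + k1 r^2 times it, then the intrinsics apply), "xyz" and "orientation" of the camera in the world. Camera axes: x right, y up, looking along -z (the intrinsics and any distortion apply to the point x, -y, -z); pixel columns grow to the right and rows downward; lengths in m; the calibration is good to about 2 mm. A picture is of the moment at which its call begins.
- bot.job_done(): hands the job in; it is judged then, once.
The state is a dict: "clock": time; "joint_pos": joint angles; "joint_vel": joint speeds; "tau": joint torques, N m; "eef_pos": TCP position; "tool_rot": TCP orientation; "ft_force": force on the tool from outside, world axes, zero at the start; "ft_torque": the same for the moment, N m; "grip_width": finger opening in m; "grasp_force": force on a finger pad.
Only numpy, scipy, OpenCV 4.12 (cv2) and the standard library are available. Lean on these libraries where they do the work, as an engineer would, in place of code of your own. Each camera call takes 0.05 s, during which the arm holds its last target. There are 200 camera calls.

### The job

The blue mug was set down too far forward on the kitchen scale and is in the way of the keys: push it gently, without picking it up, to the middle of the steel plate, so that its foot is inside the engraved ring, and take your hand off it. Then zero the scale for weighing honey into the mug: press the orange tare key lightly with the fingertips, let it come up again and withdraw. Leave the two grey keys and everything else on the worktop alone.

Things in the scene. Friction and masses are not known exactly. Their poses are not given: they have to be found in the camera images.
- scale: Kitchen scale, white housing 224 x 224 mm, 21 mm high; stands fast on rubber feet. Origin: centre of its underside, on the worktop. +x points from the key strip (edge nearer the robot) to the back, +y to the left seen from the robot. On the strip, 89 mm in front of the origin: a display on the left (not a key), then three round keys 22 mm across, 46 mm apart: grey, orange (tare), grey.
- plate_centre (a point): Centre of the engraved ring (106 mm across) on top of the raised, rigid steel weighing plate, 33 mm above the worktop, 23 mm behind the scale's origin; axes as the scale's. The plate reaches 85 mm to front and back of it and 100 mm to either side.
- mug_blue: Plain dark blue mug, standing at the front right of the scale's plate, partly overhanging its front edge; straight round wall 81 mm across, 94 mm high (rim 127 mm above the worktop), about 0.29 kg. Handle along its own -y, to 75 mm from the centre line; it points left or back-left of the scale. Origin on the underside, 17 mm from the centre line towards the handle.
- mug_axis (a point): Centre of the blue mug's flat foot (80 mm across): on the mug's centre line, at the underside.
- key_tare_top (a point): Centre of the top of the orange tare key, the middle one of the three keys, 42 mm to the right of the scale's middle line and 112 mm in front of the plate's centre. Its top is 25 mm above the worktop, 4 mm above the housing, 8 mm below the plate's top.
- key_tare (a joint): Travel of the orange tare key: 0 up, 0.003 m fully down; a spring presses it up, about 1 N to start and 4 N fully down. It counts as pressed beyond 0.002 m.
- key_unit_top (a point): Centre of the top of the grey unit key, left of the tare key.
- key_unit (a joint): Travel of the grey unit key (0 up, 0.003 m down); to be left alone.
- key_power_top (a point): Centre of the top of the grey power key, right of the tare key.
- key_power (a joint): Travel of the grey power key (0 up, 0.003 m down); to be left alone.
- honey_jar: Honey jar with red lid, 65 mm across, 100 mm high, on the worktop close to the left side of the scale; bystander. Origin: centre of the underside.
- tasting_spoon: Teaspoon, 130 x 27 x 11 mm, lying right of the scale; bystander. Origin: centre of the underside.
- kitchen_timer: Red and white wind-up timer, 63 mm across, 44 mm high, farther right; bystander. Origin: centre of the underside.
- salt_cellar: Round wooden salt cellar, 67 mm across, 62 mm high, on the right; bystander. Origin: centre of the underside.
- mug_cream: Cream mug with dark stripes, 92 x 127 x 95 mm, far right; bystander. Origin: on the underside.
- glass_teal: Teal glass, 78 mm across, 109 mm high, farther left; bystander. Origin: centre of the underside.

How it is judged:
On the way, in this order (a step that is already met when the one before it is completed fails the run):
1. the blue mug stands upright and still, untouched, within 15 mm of the centre of the plate's ring, and no key is down (horizontal distance between mug_axis and plate_centre below 0.015 m and linear speed of mug_blue below 0.02 m/s and angle between mug_blue's own z axis and vertical below 0.06 rad and contact force between the fingers and mug_blue below 0.2 N and value of joint key_tare below 0.001 m), for 0.2 s.
2. the tare key is pressed (2 of its 3 mm) while nothing of the hand touches the mug (value of joint key_tare above 0.002 m and contact force between the fingers and mug_blue below 0.2 N and horizontal distance between mug_axis and plate_centre below 0.015 m), for 0.05 s.
At the end, for the whole second after the job is handed in: The blue mug stands upright and still on the plate, its centre within 15 mm of the ring's centre; all three keys are up (within 0.8 mm) (horizontal distance between mug_axis and plate_centre below 0.015 m and z of mug_axis in the frame of scale between 0.029 and 0.038 m and angle between mug_blue's own z axis and vertical below 0.06 rad and linear speed of mug_blue below 0.01 m/s and value of joint each of key_tare, key_unit, key_power below 0.0008 m); the robot touches nothing.
It fails at once if a grey key was pressed (value of joint any of key_unit, key_power above 0.0015 m).
It fails at once if the tare key was pressed before the mug stood in the middle (value of joint key_tare above 0.002 m and horizontal distance between mug_axis and plate_centre above 0.018 m).
It fails at once if the mug was lifted (15 mm), tipped or pushed off the plate (z of mug_axis in the frame of scale above 0.048 m or angle between mug_blue's own z axis and vertical above 0.35 rad or z of mug_axis in the frame of scale below 0.02 m).
It fails at once if the mug or the tare key was pushed harder than 25 N (contact force between any of the arm, the fingers and mug_blue above 25 N or contact force between any of the arm, the fingers and key_tare above 25 N).
It fails at once if a bystander was moved by more than 15 mm (distance of any of honey_jar, tasting_spoon, kitchen_timer, salt_cellar, mug_cream, glass_teal from where it was at the start of the episode above 0.015 m).
It also fails if it takes over 48 s, if anything falls off the work surface, if the arm or the gripper's body presses on something with over 40 N, if the wrist force passes 120 N, or if a joint passes its speed limit or range.

## Working session

There is one attempt and no reset: what is moved stays moved. The work goes in short steps, Python scripts to look and compute and a tool call to move; the robot and the scene stay as the last step left them, time stands still between calls to the robot, and variables do not carry over. Pictures are saved under pics/ and viewed, at most 12 in all, crops included, and the job is handed in when it is done.

Besides the shell and the picture viewer there is one more tool, called after "Emit:" by a JSON object that holds its "name" and its "arguments". drive_tool: Moves the arm, as the interface text tells. Shifts and turns lie within -1 to 1; 1 stands for 250 mm of shift or 0.5 rad of turn. Its arguments: {"type":"object","properties":{"slide":{"type":"array","items":{"type":"array","items":{"type":"number"}}},"rotation":{"type":"array","items":{"type":"array","items":{"type":"number"}}},"gripper":{"type":"number"}},"required":["slide","rotation"]}

```bash
mkdir -p pics; cat > h.py <<'E'
import numpy as np,cv2
from scipy.spatial.transform import Rotation as R
from workcell import bot
def cloud(c):
    """world xyz per pixel from the depth map"""
    K=c["camera_matrix"];h,w=c["z_map"].shape
    v,u=np.mgrid[:h,:w].astype(float)
    d=np.stack([u,v],-1).reshape(-1,1,2)
    n=cv2.undistortPoints(d,K,np.array([c["k1"],0,0,0,0.])).reshape(h,w,2)
    z=c["z_map"][...,None]
    p=np.concatenate([n[...,:1]*z,-n[...,1:]*z,-z],-1)
    return p@R.from_quat(c["orientation"]).as_matrix().T+c["xyz"]
def save(c,n): cv2.imwrite(n,c["image"][...,::-1])
E
python3 - <<'E'
from h import *
o=bot.get_obs();print(o)
cs=[bot.camera(n) for n in("top","side")]
for c in cs: print(c["xyz"],c["orientation"],c["camera_matrix"].tolist(),c["k1"])
np.save("t.npy",cs,allow_pickle=True)
im=np.vstack([c["image"] for c in cs])
save(cs[0],"pics/top0.png");save(cs[1],"pics/side0.png")
E
```

```text
{'clock': 0.0, 'joint_pos': array([-1.33804206e+00,  2.41397455e-01,  3.69217937e-03,  1.33521891e+00,
       -2.87831704e-06,  1.57081219e+00]), 'joint_vel': array([-5.99457877e-04, -7.47910319e-04,  3.22410994e-05,  2.52121161e-04,
        6.10739965e-05,  8.28139786e-04]), 'tau': array([-2.35229572e-04, -3.72320831e+01,  2.52406704e+01,  1.69966975e-02,
        4.91210562e-05, -2.71412588e-06]), 'eef_pos': array([ 0.11516143, -0.48581383,  0.19860858]), 'tool_rot': array([ 9.93236179e-01,  1.16106676e-01, -1.24975783e-04, -1.05656661e-03]), 'ft_force': array([-0.29568121, -0.63034299, -0.25427579]), 'ft_torque': array([ 0.07869526, -0.01753177,  0.01076131]), 'grasp_force': 0.0, 'grip_width': 0.08539737826730505}
[ 0.20265644 -0.08101016  1.5805576 ] [ 0.08295415 -0.07887919 -0.69715905  0.70771883] [[445.57458288596285, 0.0, 250.71765463446664], [0.0, 445.57458288596285, 188.58893259732048], [0.0, 0.0, 1.0]] 0.010861096073814379
[0.3961587  1.13464439 0.60071537] [-0.03667844  0.54378317  0.83657534 -0.05564401] [[383.4465791441567, 0.0, 255.55862953281286], [0.0, 383.4465791441567, 187.81192492271657], [0.0, 0.0, 1.0]] -0.13259044060024797
```

View pics/top0.png

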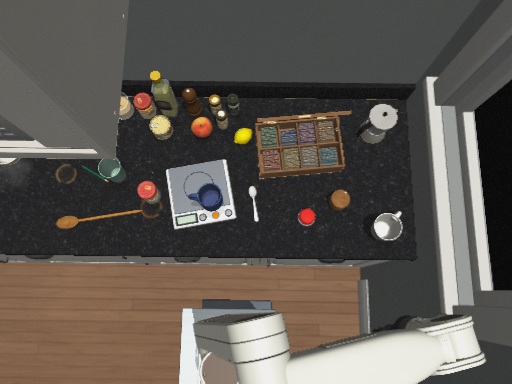

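View pics/side0.png

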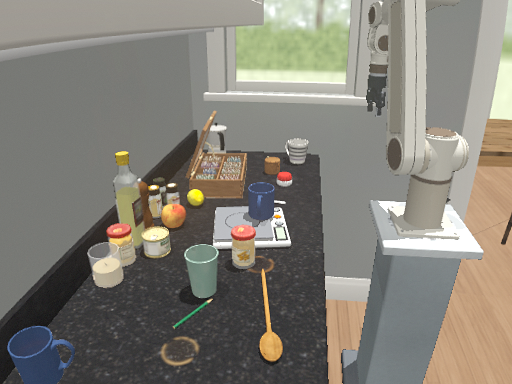

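The top view shows the scale around (200,194) with the mug at (209,196), the orange key at (215,215) and the grey keys at (203,217) and (228,213). The side view shows the mug at (261,200) and the jar at (243,246), on the side's near edge. Next I'll measure positions.

```bash
python3 - <<'E'
from h import *
cs=np.load("t.npy",allow_pickle=True)
c=cs[0];P=cloud(c);hsv=cv2.cvtColor(c["image"],cv2.COLOR_RGB2HSV)
H,S,V=[hsv[...,i].astype(int) for i in range(3)]
v,u=np.mgrid[:384,:512]
roi=(u>160)&(u<240)&(v>155)&(v<232)
o=roi&(H>5)&(H<22)&(S>150)&(V>120)&(v>205)
print("orange",o.sum(),P[o].mean(0),u[o].mean(),v[o].mean())
# scale: points with height 0.012..0.045
X=P
m=roi&(X[...,2]>.012)&(X[...,2]<.045)
r=cv2.minAreaRect(X[m][:,:2].astype(np.float32));print("scale rect",r,cv2.boxPoints(r))
pl=roi&(X[...,2]>.028)&(X[...,2]<.04)
print("plate z",np.median(X[pl][:,2]));r=cv2.minAreaRect(X[pl][:,:2].astype(np.float32));print("plate",r)
rim=roi&(X[...,2]>.118)
print(rim.sum(),X[rim][:,2].max());pts=X[rim][:,:2].astype(np.float32)
hull=cv2.convexHull(pts)[:,0];print("rim hull",np.round(hull,3).tolist());print(cv2.minEnclosingCircle(pts))
big=cv2.resize(c["image"][150:240,150:270],None,fx=6,fy=6,interpolation=cv2.INTER_CUBIC);cv2.imwrite("pics/crop0.png",big[...,::-1])
s=cs[1];Q=cloud(s);hs=cv2.cvtColor(s["image"],cv2.COLOR_RGB2HSV);b=(hs[...,0]>105)&(hs[...,0]<130)&(hs[...,1]>90)&(Q[...,2]>.04)&(Q[...,0]>.3)&(Q[...,0]<.6)&(Q[...,1]<.15)&(Q[...,1]>-.25)
q=Q[b];print("side mug",len(q),q.min(0),q.max(0));w=q[(q[:,2]>.115)];print(cv2.minEnclosingCircle(w[:,:2].astype(np.float32)))
E
```

```text
orange 26 [0.46930951 0.05452839 0.02480823] 215.34615384615384 214.65384615384616
scale rect ((0.5558024048805237, 0.1153850257396698), (0.23947246372699738, 0.22378785908222198), 11.150137901306152) [[ 0.41668823  0.20201217]
 [ 0.45996442 -0.01755143]
 [ 0.6949166   0.02875789]
 [ 0.6516404   0.24832149]]
plate z 0.032571578497805564
plate ((0.5524792671203613, 0.11352461576461792), (0.21222710609436035, 0.20520751178264618), 12.515604972839355)
137 1.5805575974178028
rim hull [[0.5609999895095825, 0.07500000298023224], [0.5600000023841858, 0.08100000023841858], [0.5529999732971191, 0.0949999988079071], [0.5220000147819519, 0.12999999523162842], [0.5180000066757202, 0.13300000131130219], [0.2029999941587448, -0.08100000023841858], [0.5350000262260437, 0.032999999821186066], [0.5429999828338623, 0.035999998450279236], [0.546999990940094, 0.03999999910593033], [0.5519999861717224, 0.04699999839067459], [0.5569999814033508, 0.05400000140070915], [0.5590000152587891, 0.05999999865889549]]
((0.3780001103878021, 0.006756234914064407), 0.1961824893951416)
side mug 100 [0.48469977 0.0258036  0.09315247] [0.56063443 0.14583019 0.12934104]
((0.523807168006897, 0.0831703469157219), 0.05747522786259651)
```

View pics/crop0.png

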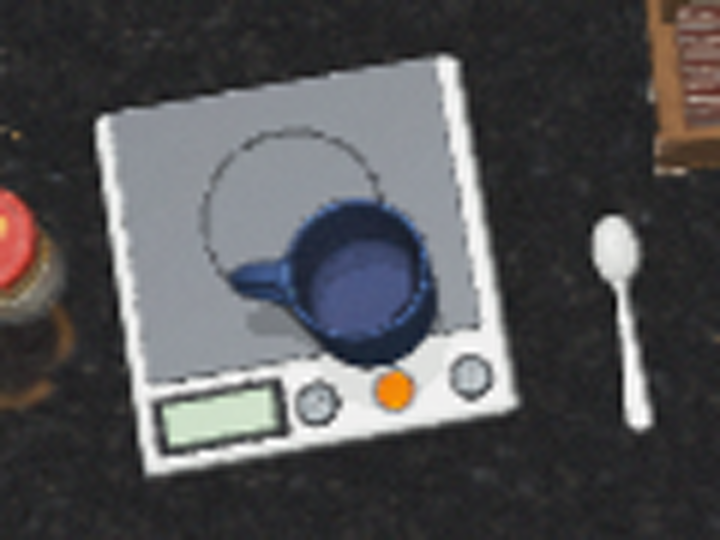

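The crop shows ring centre about (293,217) and key centres (317,403), (394,390), (471,376). The mug rim centre is near (361,270) and the handle points left towards (235,283). Next I cast these as rays onto their known heights.

```bash
cat >> h.py <<'E'
def ray(c,uv,z):
    n=cv2.undistortPoints(np.array(uv,float).reshape(-1,1,2),c["camera_matrix"],np.array([c["k1"],0,0,0,0.])).reshape(-1,2)
    d=np.c_[n[:,0],-n[:,1],-np.ones(len(n))]@R.from_quat(c["orientation"]).as_matrix().T
    return c["xyz"]+d*((z-c["xyz"][2])/d[:,2])[:,None]
def rim(c):
    """mug rim pixels, blue blob hull"""
    h=cv2.cvtColor(c["image"],cv2.COLOR_RGB2HSV)
    return ((h[...,0]>105)&(h[...,0]<130)&(h[...,1]>100)).astype(np.uint8)
E
python3 - <<'E'
from h import *
c=np.load("t.npy",allow_pickle=True)[0]
px=lambda l:np.array(l)/6+150-5/12
k=ray(c,px([(317,403),(394,390),(471,376)]),.025);print("keys",k[:,:2])
d=k[0]-k[2];d[2]=0;print(np.linalg.norm(d));y1=d/np.linalg.norm(d)
# scale corners at z=.021
q=ray(c,px([(97,118),(455,57),(518,405),(147,475)]),.021);print("corners",q[:,:2],"centre",q.mean(0))
for a,b in((0,1),(3,2),(2,1),(3,0)):
    e=q[a]-q[b];print(np.hypot(*e[:2]),np.degrees(np.arctan2(e[1],e[0])))
print("yaw keys",np.degrees(np.arctan2(-y1[0],y1[1])))
print("ring",ray(c,px([(293,219),(203,219),(383,200),(290,127)]),.033)[:,:2])
print("mug rim",ray(c,px([(361,270),(288,270),(433,270),(361,198)]),.127)[:,:2])
# fit yaw-combined estimates
for yaw in (9,10,11,12,13):
    t=np.radians(yaw);M=np.array([[np.cos(t),-np.sin(t)],[np.sin(t),np.cos(t)]])
    print(yaw,"plate from key",k[1,:2]+M@[.112,.042],"from corners",q.mean(0)[:2]+M@[.023,0])
E
```

```text
keys [[0.46110266 0.09995537]
 [0.46952204 0.05486215]
 [0.4785595  0.00968732]]
0.09194053012062876
corners [[ 0.63434096  0.2406248 ]
 [ 0.67597924  0.02498227]
 [ 0.4623205  -0.01829512]
 [ 0.41757245  0.19846665]] centre [0.54755329 0.11144465 0.021     ]
0.21962569456383793 100.92871098667577
0.22133245094502937 101.6642173313311
0.2179976833805464 -168.5494424481805
0.22083000943389286 -168.99424015426246
yaw keys 10.9452563717884
ring [[0.5703746  0.11777453]
 [0.56959474 0.17136704]
 [0.58280081 0.06458529]
 [0.62710208 0.12196803]]
mug rim [[0.51940858 0.0666049 ]
 [0.51881579 0.10725204]
 [0.51999354 0.02651701]
 [0.56068504 0.06810827]]
9 plate from key [0.57357289 0.11386572] from corners [0.57027012 0.11504264]
10 plate from key [0.57252728 0.11567267] from corners [0.57020387 0.11543856]
11 plate from key [0.57145031 0.1174611 ] from corners [0.57013071 0.11583326]
12 plate from key [0.57034228 0.11923046] from corners [0.57005068 0.11622662]
13 plate from key [0.56920354 0.12098021] from corners [0.5699638  0.11661852]
```

Emit:
{"name": "drive_tool", "arguments": {"slide": [[0.11,-0.1,0],[0.23,-0.2,0],[0.34,-0.3,0],[0.46,-0.41,0],[0.57,-0.51,0],[0.69,-0.61,0],[0.8,-0.71,0],[0.91,-0.81,0]], "rotation": [[0,0,0],[0,0,0],[0,0,0],[0,0,0],[0,0,0],[0,0,0],[0,0,0],[0,0,0]], "gripper": 0.55}}

```text
clock: 1.1
eef_pos: [0.2903, -0.2357, 0.1992]
tool_rot: [0.993, 0.116, -0.0, -0.0]
ft_force: [-0.5, 0.0, 0.3]
grip_width: 0.047
grasp_force: 0.0
```

Emit:
{"name": "drive_tool", "arguments": {"slide": [[0.11,-0.1,0],[0.23,-0.2,0],[0.34,-0.3,0],[0.46,-0.41,0],[0.57,-0.51,0],[0.69,-0.61,0],[0.8,-0.71,0],[0.91,-0.81,0]], "rotation": [[0,0,-0.12],[0,0,-0.25],[0,0,-0.37],[0,0,-0.5],[0,0,-0.62],[0,0,-0.75],[0,0,-0.87],[0,0,-1]]}}

```text
clock: 2.1
eef_pos: [0.4649, 0.0137, 0.1991]
tool_rot: [0.933, 0.359, -0.0, -0.0]
ft_force: [0.4, -0.2, 0.5]
grip_width: 0.0471
grasp_force: 0.0
```

Emit:
{"name": "drive_tool", "arguments": {"slide": [[0,-0.02,0.07],[0,-0.02,0.15],[0,-0.02,0.22],[0,-0.02,0.3],[0,-0.02,0.37],[0,-0.02,0.44],[0,-0.02,0.5],[0,-0.02,0.5]], "rotation": [[0,0,0],[0,0,0],[0,0,0],[0,0,0],[0,0,0],[0,0,0],[0,0,0],[0,0,0]]}}

```text
clock: 3.1
eef_pos: [0.4597, 0.0162, 0.0732]
tool_rot: [0.934, 0.358, -0.002, -0.001]
ft_force: [-0.7, -0.2, 0.1]
grip_width: 0.0467
grasp_force: 0.0
```

```bash
python3 - <<'E'
from h import *
t=bot.camera("top");s=bot.camera("side");np.save("t1.npy",[t,s],allow_pickle=True)
a=cv2.resize(t["image"][150:240,160:250],(390,390),interpolation=2);b=cv2.resize(s["image"][150:255,205:310],(390,390),interpolation=2)
cv2.imwrite("pics/c1.png",np.hstack([a,b])[...,::-1])
E
```

```text
(no output)
```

View pics/c1.png

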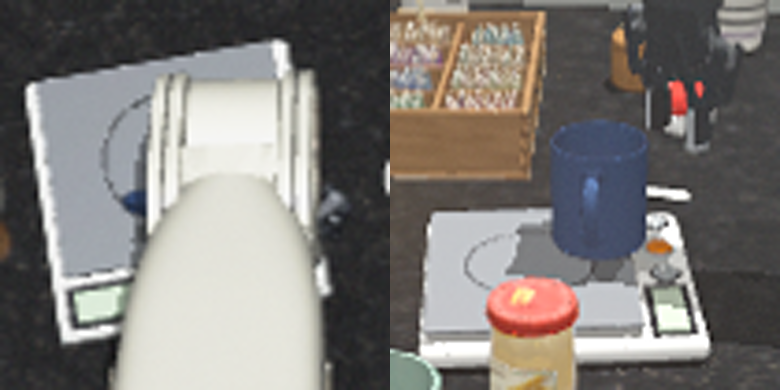

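The side panel shows the mug upright, with the fingers clear behind it. I'll push it slowly.

Emit:
{"name": "drive_tool", "arguments": {"slide": [[0.06,0,0],[0.1,0,0],[0.12,0,0],[0.14,0,0],[0.16,0,0],[0.18,0,0],[0.2,0,0],[0.22,0,0]], "rotation": [[0,0,0],[0,0,0],[0,0,0],[0,0,0],[0,0,0],[0,0,0],[0,0,0],[0,0,0]]}}

```text
clock: 4.2
eef_pos: [0.502, 0.0531, 0.0745]
tool_rot: [0.934, 0.358, -0.0, -0.0]
ft_force: [-2.4, -1.4, 2.6]
grip_width: 0.0471
grasp_force: 1.6
```

Emit:
{"name": "drive_tool", "arguments": {"slide": [[0.02,0,0],[0.04,0,0],[0.06,0,0],[0.08,0,0],[0.1,0,0],[0.12,0,0],[0.14,0,0],[0.14,0,0]], "rotation": [[0,0,0],[0,0,0],[0,0,0],[0,0,0],[0,0,0],[0,0,0],[0,0,0],[0,0,0]]}}

```text
clock: 5.2
eef_pos: [0.5288, 0.077, 0.0744]
tool_rot: [0.934, 0.358, 0.0, -0.0]
ft_force: [-0.3, -1.4, -0.5]
grip_width: 0.047
grasp_force: 0.5
```

```bash
python3 - <<'E'
from h import *
s0=np.load("t1.npy",allow_pickle=True)[1];s=bot.camera("side")
def mug(c):
    # left/right silhouette edges at rows mid-wall; vertical plane tangents -> bearing of axis
    m=rim(c);m[:,:225]=0;m[:,300:]=0;m[:150]=0;m[260:]=0
    n,l,st,ce=cv2.connectedComponentsWithStats(m);i=1+np.argmax(st[1:,4]);x,y,w,h,a=st[i];print(st[i],ce[i])
    e=[x+w/2-.5,y]   # back rim top: rim far edge
    return (l==i),st[i]
for c in(s0,s):
    m,st=mug(c);x,y,w,h,a=st
    rows=np.arange(y+4,y+h-14);L=[np.flatnonzero(m[r]) for r in rows]
    print("top/bottom px",(x+w/2-.5,y),(x+w/2-.5,y+h-1))
    ct=ray(c,[(x+w/2-.5,y)],.127);cb=ray(c,[(x+w/2-.5,y+h-1)],.033)
    print("back-rim",ct,"front-foot",cb)
b=cv2.resize(s["image"][150:255,205:310],(500,500),interpolation=2);cv2.imwrite("pics/c2.png",b[...,::-1])
print(bot.get_obs()["eef_pos"],bot.get_obs()["ft_force"])
E
```

```text
[257 198   4   8  24] [258.54166667 201.04166667]
top/bottom px (np.float64(258.5), np.int32(198)) (np.float64(258.5), np.int32(205))
back-rim [[0.52044295 0.1479295  0.127     ]] front-foot [[0.53830497 0.00564124 0.033     ]]
[239 188   1   1   1] [239. 188.]
top/bottom px (np.float64(239.0), np.int32(188)) (np.float64(239.0), np.int32(188))
back-rim [[0.58814142 0.08558971 0.127     ]] front-foot [[ 0.62623681 -0.12257567  0.033     ]]
[0.52853469 0.07685161 0.07427966] [-0.09040265  0.04756132 -0.26643761]
```

View pics/c2.png

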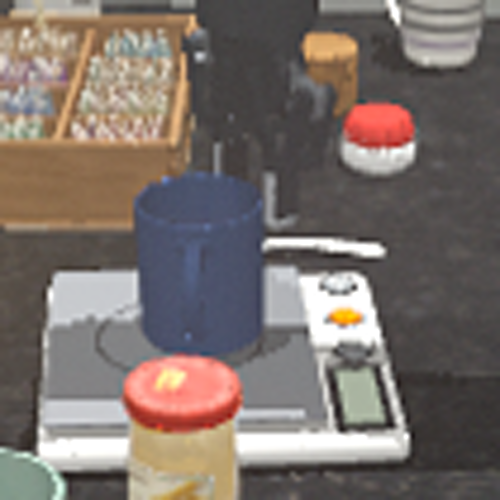

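The side crop shows the mug upright, its rim centred near (200,200) and foot near (203,328), so still slightly right of and behind the ring. I'll check by rays.

```bash
python3 - <<'E'
from h import *
s=np.load("t1.npy",allow_pickle=True)[1]
px=lambda l:np.array(l)*.21+[205,150]-.4
print("rim L,R,top,cen",ray(s,px([(135,202),(266,202),(200,173),(200,202)]),.127)[:,:2])
print("foot front",ray(s,px([(203,352)]),.033)[:,:2],"tare",ray(s,px([(343,317)]),.025)[:,:2])
E
```

```text
rim L,R,top,cen [[0.60091851 0.11693603]
 [0.51987683 0.10620193]
 [0.5676388  0.06706259]
 [0.5606916  0.11160273]]
foot front [[0.55623941 0.13431003]] tare [[0.47324894 0.06097429]]
```

Emit:
{"name": "drive_tool", "arguments": {"slide": [[0.01,0,0],[0.02,0,0],[0.03,0,0],[0.04,0,0],[0.05,0,0],[0.054,0,0],[0.054,0,0],[0.03,0,0]], "rotation": [[0,0,0],[0,0,0],[0,0,0],[0,0,0],[0,0,0],[0,0,0],[0,0,0],[0,0,0]]}}

```text
clock: 6.25
eef_pos: [0.5342, 0.0819, 0.0744]
tool_rot: [0.934, 0.359, 0.001, -0.0]
ft_force: [-0.2, 0.1, -1.1]
grip_width: 0.0471
grasp_force: 0.0
```

Emit:
{"name": "drive_tool", "arguments": {"slide": [[-0.08,0,0],[-0.18,0,0],[-0.28,0,0],[-0.4,0,0],[-0.55,0,-0.1],[-0.7,0,-0.2],[-0.85,0,-0.3],[-0.95,0,-0.3]], "rotation": [[0,0,0],[0,0,0],[0,0,0],[0,0,0],[0,0,0],[0,0,0],[0,0,0],[0,0,0]], "gripper": 0.55}}

```text
clock: 7.25
eef_pos: [0.3578, -0.0784, 0.1514]
tool_rot: [0.934, 0.358, 0.002, 0.001]
ft_force: [0.5, -0.2, -0.1]
grip_width: 0.047
grasp_force: 0.0
```

```bash
python3 - <<'E'
from h import *
t=bot.camera("top");s=bot.camera("side");np.save("t2.npy",[t,s],allow_pickle=True)
a=cv2.resize(t["image"][150:240,160:250],(540,540),interpolation=2)
cv2.imwrite("pics/c3.png",a[...,::-1])
E
```

```text
(no output)
```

View pics/c3.png

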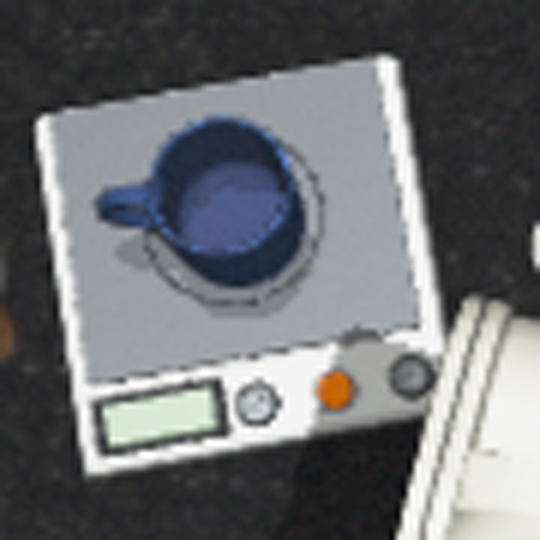

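The top crop shows the mug's rim centred near (225,188) over the ring, whose visible front arc is at (235,300) and right edge at (323,205). All three keys are clear. I'll check the offset by rays.

```bash
python3 - <<'E'
from h import *
t,s=np.load("t2.npy",allow_pickle=True)
px=lambda l:np.array(l)/6+[160,150]-5/12
print("rim L R top bot",ray(t,px([(150,190),(298,187),(224,116),(228,258)]),.127)[:,:2])
print("ring front,right",ray(t,px([(237,306),(323,205)]),.033)[:,:2])
print("foot front edge",ray(t,px([(232,289)]),.033)[:,:2])
h=cv2.cvtColor(t["image"],cv2.COLOR_RGB2HSV);b=((h[...,0]>100)&(h[...,0]<130)&(h[...,1]>110)).astype(np.uint8);b[:165]=0;b[205:]=0;b[:,:183]=0;b[:,215:]=0
v,u=np.nonzero(b);print(u.min(),u.max(),v.min(),v.max())
o=(h[...,0]>5)&(h[...,0]<22)&(h[...,1]>150)&(h[...,2]>110);o[:205]=0;o[225:]=0;o[:,:205]=0;o[:,225:]=0
v,u=np.nonzero(o);print("tare",ray(t,[(u.mean(),v.mean())],.025))
h=cv2.cvtColor(s["image"],cv2.COLOR_RGB2HSV);o=(h[...,0]>8)&(h[...,0]<22)&(h[...,1]>150)&(h[...,2]>110);o[:205]=0;o[225:]=0;o[:,:265]=0;o[:,285:]=0
v,u=np.nonzero(o);print("tare side",len(u),ray(s,[(u.mean(),v.mean())],.025))
b=cv2.resize(s["image"][150:255,205:310],(500,500),interpolation=2);cv2.imwrite("pics/c4.png",b[...,::-1])
E
```

```text
rim L R top bot [[0.56407298 0.15294532]
 [0.56701261 0.070022  ]
 [0.6077031  0.11329771]
 [0.52565891 0.10754403]]
ring front,right [[0.51757347 0.11317882]
 [0.57973216 0.06447934]]
foot front edge [[0.52779155 0.11656832]]
183 209 170 197
tare [[0.46947222 0.05418792 0.025     ]]
tare side 13 [[0.47189319 0.06016745 0.025     ]]
```

View pics/c4.png

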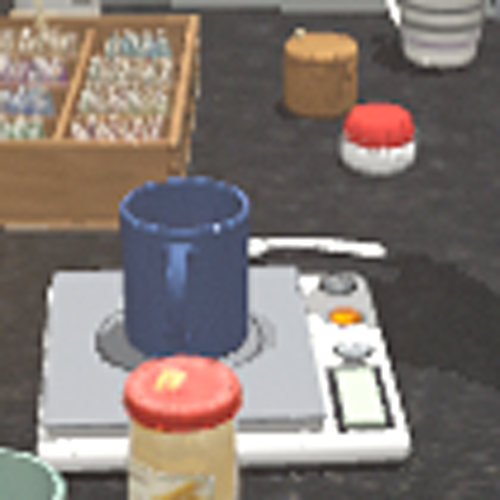

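The side crop shows the foot centred between the ring's left and right edges (97 and 275 px), which puts the mug about 7 mm off centre. That's within tolerance. Now the tare key, with the fingers shut.

Emit:
{"name": "drive_tool", "arguments": {"slide": [[0.1,-0.02,0],[0.2,-0.04,0],[0.3,-0.06,0],[0.42,-0.07,0],[0.54,-0.08,0],[0.64,-0.09,0],[0.695,-0.097,0],[0.695,-0.097,0.1]], "rotation": [[0,0,0.12],[0,0,0.25],[0,0,0.37],[0,0,0.5],[0,0,0.62],[0,0,0.75],[0,0,0.87],[0,0,1]], "gripper": 0}}

```text
clock: 8.35
eef_pos: [0.4733, 0.059, 0.1253]
tool_rot: [0.993, 0.116, 0.003, -0.001]
ft_force: [0.2, -1.0, -0.6]
grip_width: 0.0002
grasp_force: 0.0
```

Emit:
{"name": "drive_tool", "arguments": {"slide": [[0,0,0.04],[0,0,0.09],[0,0,0.15],[0,0,0.21],[0,0,0.27],[0,0,0.3],[0,0,0.3],[0,0,0.3]], "rotation": [[0,0,0],[0,0,0],[0,0,0],[0,0,0],[0,0,0],[0,0,0],[0,0,0],[0,0,0]]}}

```text
clock: 9.35
eef_pos: [0.4707, 0.0569, 0.05]
tool_rot: [0.993, 0.116, 0.001, -0.0]
ft_force: [-0.7, 0.1, -0.2]
grip_width: 0.0003
grasp_force: 0.0
```

```bash
python3 - <<'E'
from h import *
o=bot.get_obs();print(o["eef_pos"],o["ft_force"])
s=bot.camera("side")
b=cv2.resize(s["image"][160:240,220:310],(675,600),interpolation=2);cv2.imwrite("pics/c5.png",b[...,::-1])
E
```

```text
[0.47072085 0.05691285 0.05004189] [-0.72134241  0.12356531 -0.15816244]
```

View pics/c5.png

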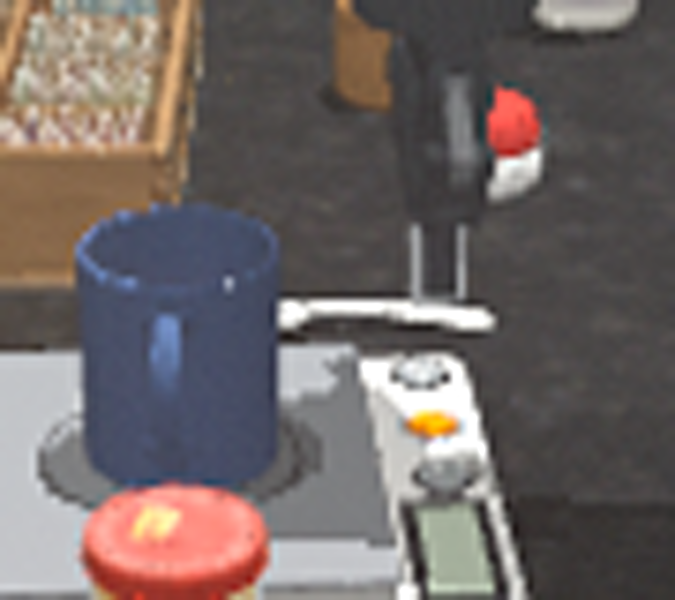

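The fingertips show at (438,298), and the orange key is at (433,423). The gap seems larger than 25 mm, so I'll check it by ray.

```bash
python3 - <<'E'
from h import *
s=bot.camera("side");t=bot.camera("top")
p=np.array([(438,298),(433,423)])/7.5+[220,160]-.4
for z in(.025,.05,.075,.1):print(z,ray(s,p,z)[:,:2])
P=cloud(s);u,v=np.round(p[0]).astype(int);print(P[v-6:v+3,u])
E
```

```text
0.025 [[ 0.47883836 -0.06270286]
 [ 0.47112773  0.05954644]]
0.05 [[ 0.47524806 -0.01070897]
 [ 0.46787226  0.10623175]]
0.075 [[0.47165776 0.04128492]
 [0.46461678 0.15291705]]
0.1 [[0.46806746 0.09327881]
 [0.46136131 0.19960236]]
[[ 0.46994574  0.07328503  0.11177799]
 [ 0.46993396  0.07233503  0.10798095]
 [ 0.46976249  0.07368051  0.10524199]
 [ 0.47000249  0.06908689  0.0997112 ]
 [ 0.46994091  0.06883533  0.09619855]
 [ 0.46979981  0.06972876  0.0932219 ]
 [ 0.47009866  0.06425056  0.08718602]
 [ 0.47002169  0.06420231  0.08372933]
 [ 0.48039928 -0.08752638  0.00652006]]
```

Emit:
{"name": "drive_tool", "arguments": {"slide": [[0,0,0.02],[0,0,0.03],[0,0,0.04],[0,0,0.05],[0,0,0.06],[0,0,0.07],[0,0,0.075],[0,0,0.075]], "rotation": [[0,0,0],[0,0,0],[0,0,0],[0,0,0],[0,0,0],[0,0,0],[0,0,0],[0,0,0]]}}

```text
clock: 10.5
eef_pos: [0.4701, 0.0568, 0.0307]
tool_rot: [0.993, 0.116, -0.0, -0.0]
ft_force: [0.2, -0.6, 0.4]
grip_width: 0.0002
grasp_force: 0.0
```

```bash
python3 - <<'E'
from h import *
o=bot.get_obs();print(o["eef_pos"],o["ft_force"],o["joint_pos"])
s=bot.camera("side");P=cloud(s)
for u in (274,278,282):
    for v in range(196,222,2): print(u,v,P[v,u].round(3),s["image"][v,u])
b=cv2.resize(s["image"][160:240,220:310],(675,600),interpolation=2);cv2.imwrite("pics/c6.png",b[...,::-1])
E
```

```text
[0.47009543 0.05684433 0.03067503] [ 0.18958926 -0.55803266  0.42321261] [ 1.20319945e-01  3.37547636e-01 -3.38898066e-01  8.94514061e-01
  2.34938774e-05  3.02912582e+00]
274 196 [0.484 0.053 0.091] [99 97 97]
274 198 [0.483 0.055 0.085] [98 96 95]
274 200 [0.483 0.059 0.08 ] [157 157 155]
274 202 [0.483 0.057 0.072] [133 131 131]
274 204 [ 0.494 -0.077 -0.001] [74 70 72]
274 206 [ 0.492 -0.058  0.001] [69 64 62]
274 208 [0.487 0.005 0.025] [231 232 233]
274 210 [0.486 0.015 0.023] [182 185 188]
274 212 [0.485 0.027 0.022] [255 255 255]
274 214 [0.483 0.041 0.022] [240 242 242]
274 216 [0.482 0.062 0.026] [190 120  59]
274 218 [0.481 0.066 0.02 ] [192 192 190]
274 220 [0.48  0.082 0.022] [201 200 196]
278 196 [0.47  0.071 0.1  ] [66 65 64]
278 198 [0.47  0.067 0.092] [72 71 71]
278 200 [0.47  0.066 0.084] [67 63 65]
278 202 [0.47  0.062 0.076] [67 63 67]
278 204 [0.469 0.067 0.071] [61 59 60]
278 206 [ 0.478 -0.061 -0.   ] [101 100 102]
278 208 [0.474 0.001 0.024] [179 178 178]
278 210 [0.473 0.012 0.022] [131 133 135]
278 212 [0.472 0.027 0.023] [253 253 249]
278 214 [0.47  0.05  0.027] [255 229 197]
278 216 [0.469 0.06  0.025] [231 131   4]
278 218 [0.468 0.069 0.023] [149 120 111]
278 220 [0.468 0.075 0.019] [202 201 198]
282 196 [ 0.47  -0.144  0.   ] [96 94 94]
282 198 [ 0.469 -0.127  0.   ] [81 76 74]
282 200 [ 0.468 -0.109  0.001] [71 68 67]
282 202 [ 0.466 -0.083  0.006] [255 255 255]
282 204 [ 0.465 -0.074  0.002] [65 60 59]
282 206 [ 0.464 -0.061  0.001] [76 71 71]
282 208 [ 0.463 -0.046  0.001] [80 76 76]
282 210 [ 0.462 -0.031  0.001] [151 148 145]
282 212 [0.459 0.02  0.02 ] [255 255 255]
282 214 [0.458 0.035 0.02 ] [255 255 255]
282 216 [0.457 0.052 0.022] [255 255 255]
282 218 [0.456 0.063 0.021] [255 255 255]
282 220 [0.455 0.077 0.021] [205 205 201]
```

View pics/c6.png

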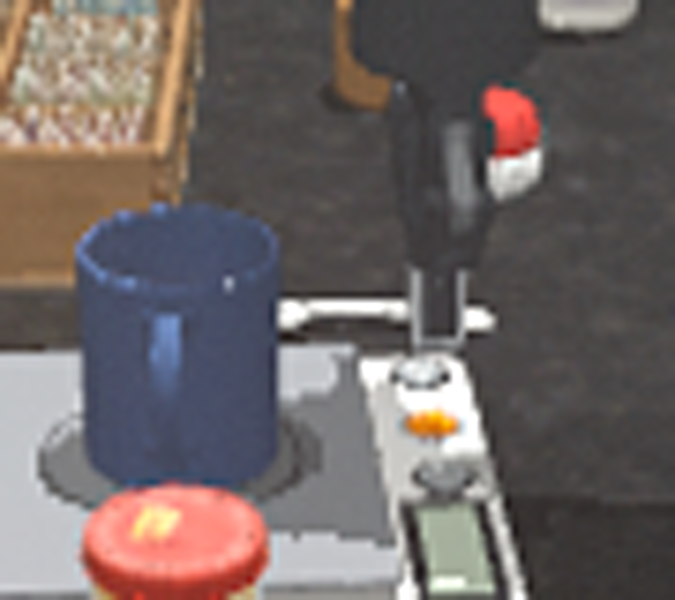

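Vision puts the fingertips at about z 0.064, higher than the reported TCP height of 0.031. I'll descend in small steps that stay safe whichever is right, and watch the force.

Emit:
{"name": "drive_tool", "arguments": {"slide": [[0,0,0.008],[0,0,0.014],[0,0,0.018],[0,0,0.022],[0,0,0.026],[0,0,0.03],[0,0,0.032],[0,0,0.032]], "rotation": [[0,0,0],[0,0,0],[0,0,0],[0,0,0],[0,0,0],[0,0,0],[0,0,0],[0,0,0]]}}

```text
clock: 11.55
eef_pos: [0.4701, 0.0568, 0.0227]
tool_rot: [0.993, 0.116, -0.0, -0.0]
ft_force: [-0.0, -0.3, 0.2]
grip_width: 0.0
grasp_force: 0.0
```

```bash
cat > tip.py <<'E'
from h import *
o=bot.get_obs();print(o["eef_pos"],o["ft_force"],o["tau"].round(2))
s=bot.camera("side");P=cloud(s);q=P[185:225,272:283].reshape(-1,3)
k=(abs(q[:,0]-.47)<.02)&(q[:,1]>.03)&(q[:,1]<.09)&(q[:,2]>.035)
print("lowest finger z",np.sort(q[k][:,2])[:5])
E
python3 tip.py
```

```text
[0.47014144 0.05684888 0.02271567] [-0.0343983  -0.2646361   0.16930589] [-0.000e+00 -3.725e+01  2.016e+01 -1.000e-02  0.000e+00  0.000e+00]
lowest finger z [0.05425067 0.05458642 0.05616338 0.0562394  0.05816716]
```

Emit:
{"name": "drive_tool", "arguments": {"slide": [[0,0,0.01],[0,0,0.02],[0,0,0.03],[0,0,0.04],[0,0,0.05],[0,0,0.06],[0,0,0.068],[0,0,0.068]], "rotation": [[0,0,0],[0,0,0],[0,0,0],[0,0,0],[0,0,0],[0,0,0],[0,0,0],[0,0,0]]}}

```text
clock: 12.6
eef_pos: [0.47, 0.0568, 0.0056]
tool_rot: [0.993, 0.116, -0.0, -0.0]
ft_force: [-0.2, 0.7, 0.3]
grip_width: 0.0
grasp_force: 0.0
```

```bash
python3 tip.py; python3 - <<'E'
from h import *
s=bot.camera("side")
b=cv2.resize(s["image"][160:240,220:310],(675,600),interpolation=2);cv2.imwrite("pics/c7.png",b[...,::-1])
E
```

```text
[0.46998423 0.05684235 0.00558135] [-0.24703417  0.69897467  0.313667  ] [ 0.000e+00 -3.758e+01  1.942e+01 -3.000e-02  0.000e+00  0.000e+00]
lowest finger z [0.03918761 0.03932923 0.03989135 0.0400608  0.04056495]
```

View pics/c7.png

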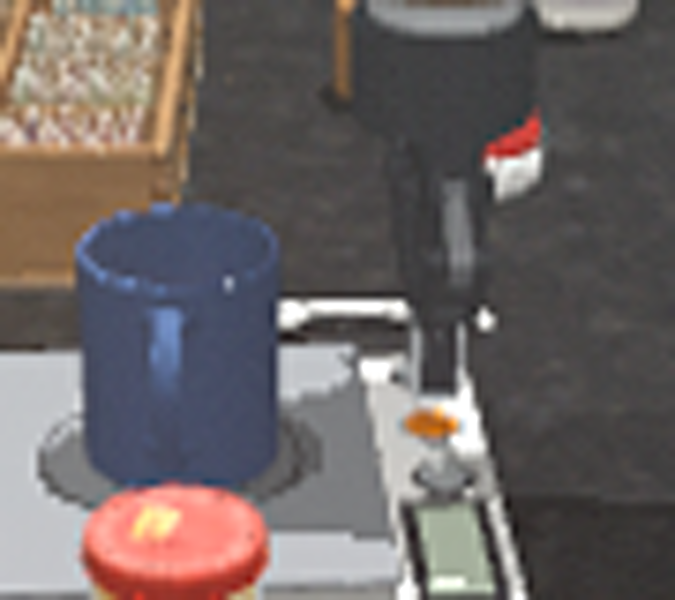

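The fingertips are at (438,392), just above the key at (432,423) and well aligned, with a gap of about 12 mm.

Emit:
{"name": "drive_tool", "arguments": {"slide": [[0,0,0.006],[0,0,0.012],[0,0,0.018],[0,0,0.022],[0,0,0.026],[0,0,0.03],[0,0,0.032],[0,0,0.032]], "rotation": [[0,0,0],[0,0,0],[0,0,0],[0,0,0],[0,0,0],[0,0,0],[0,0,0],[0,0,0]]}}

```text
clock: 13.7
eef_pos: [0.4701, 0.0569, -0.0023]
tool_rot: [0.993, 0.116, -0.0, 0.0]
ft_force: [0.6, -0.2, -0.0]
grip_width: 0.0001
grasp_force: 0.0
```

Emit:
{"name": "drive_tool", "arguments": {"slide": [[0,0,0.002],[0,0,0.004],[0,0,0.006],[0,0,0.008],[0,0,0.008],[0,0,0.008],[0,0,0.008],[0,0,0.008]], "rotation": [[0,0,0],[0,0,0],[0,0,0],[0,0,0],[0,0,0],[0,0,0],[0,0,0],[0,0,0]]}}

```text
clock: 14.7
eef_pos: [0.4702, 0.0568, -0.0042]
tool_rot: [0.993, 0.116, -0.0, 0.0]
ft_force: [-0.4, 0.2, 0.2]
grip_width: 0.0002
grasp_force: 0.0
```

```bash
cat > f.py <<'E'
from h import *
F=[]
for _ in range(8): bot.camera("side");F.append(bot.get_obs()["ft_force"])
print(bot.get_obs()["eef_pos"],np.mean(F,0))
E
python3 f.py
```

```text
[ 0.47017613  0.0568559  -0.00423311] [-0.11286649  0.12967817  0.06649733]
```

Emit:
{"name": "drive_tool", "arguments": {"slide": [[0,0,0.002],[0,0,0.004],[0,0,0.006],[0,0,0.008],[0,0,0.008],[0,0,0.008],[0,0,0.008],[0,0,0.008]], "rotation": [[0,0,0],[0,0,0],[0,0,0],[0,0,0],[0,0,0],[0,0,0],[0,0,0],[0,0,0]]}}

```text
clock: 16.1
eef_pos: [0.4701, 0.0568, -0.0062]
tool_rot: [0.993, 0.116, 0.0, 0.0]
ft_force: [-1.2, 0.2, -0.2]
grip_width: 0.0002
grasp_force: 0.0
```

```bash
python3 f.py; python3 tip.py
```

```text
[ 0.47018567  0.05684752 -0.00623727] [ 0.19240585  0.08207402 -0.01596182]
[ 0.47018567  0.05684752 -0.00623727] [0.42804377 0.59850213 0.13207311] [ -0.   -37.94  18.93   0.     0.    -0.  ]
lowest finger z [0.03638528 0.03751152 0.03751238 0.03763836 0.03831108]
```

Emit:
{"name": "drive_tool", "arguments": {"slide": [[0,0,0.002],[0,0,0.004],[0,0,0.006],[0,0,0.008],[0,0,0.008],[0,0,0.008],[0,0,0.008],[0,0,0.008]], "rotation": [[0,0,0],[0,0,0],[0,0,0],[0,0,0],[0,0,0],[0,0,0],[0,0,0],[0,0,0]]}}

```text
clock: 17.55
eef_pos: [0.4702, 0.0568, -0.0082]
tool_rot: [0.993, 0.116, 0.0, 0.0]
ft_force: [0.3, -0.4, 2.4]
grip_width: -0.0
grasp_force: 1.1
```

```bash
python3 f.py; python3 - <<'E'
from h import *
s=bot.camera("side");P=cloud(s)
for v in range(206,222): print(v,P[v,278].round(3),s["image"][v,278],s["image"][v,275])
E
```

```text
[ 0.47021932  0.05683887 -0.00820551] [-0.01629794 -0.1286824   2.53414287]
206 [0.468 0.087 0.075] [68 67 70] [57 59 58]
207 [0.469 0.076 0.066] [63 61 62] [100  99 100]
208 [0.469 0.073 0.061] [85 86 87] [153 155 157]
209 [0.469 0.066 0.053] [73 71 74] [163 164 166]
210 [0.469 0.068 0.051] [64 62 65] [163 165 166]
211 [0.469 0.064 0.045] [64 62 64] [162 163 165]
212 [0.468 0.073 0.047] [66 64 67] [163 164 165]
213 [0.469 0.067 0.04 ] [64 62 65] [162 164 166]
214 [0.468 0.071 0.038] [62 60 63] [161 163 164]
215 [0.469 0.068 0.033] [58 57 59] [160 162 164]
216 [0.469 0.066 0.028] [122 127 131] [159 161 166]
217 [0.469 0.063 0.023] [187 130  91] [164 132 111]
218 [0.468 0.07  0.024] [153 130 117] [148 136 127]
219 [0.468 0.078 0.024] [147 150 147] [191 192 188]
220 [0.467 0.081 0.023] [156 156 152] [203 203 200]
221 [0.466 0.091 0.024] [172 174 172] [207 206 201]
```

Contact is at 2.5 N, about 1.5 mm of travel. I'll go 1 mm more and then lift.

Emit:
{"name": "drive_tool", "arguments": {"slide": [[0,0,0.002],[0,0,0.004],[0,0,0.004],[0,0,0.004],[0,0,0.004],[0,0,0.004],[0,0,0.004],[0,0,0.004]], "rotation": [[0,0,0],[0,0,0],[0,0,0],[0,0,0],[0,0,0],[0,0,0],[0,0,0],[0,0,0]]}}

```text
clock: 19.0
eef_pos: [0.4702, 0.0569, -0.0092]
tool_rot: [0.993, 0.116, 0.0, -0.0]
ft_force: [0.3, -0.2, 3.1]
grip_width: -0.0
grasp_force: 1.6
```

```bash
python3 f.py
```

```text
[ 0.47021209  0.05684524 -0.00921564] [-0.26098712 -0.15407267  3.27430442]
```

Force is 3.3 N. I'll add a bit more for margin, then withdraw.

Emit:
{"name": "drive_tool", "arguments": {"slide": [[0,0,0.001],[0,0,0.002],[0,0,0.003],[0,0,0.003],[0,0,0.003],[0,0,0.003],[0,0,0.003],[0,0,0.003]], "rotation": [[0,0,0],[0,0,0],[0,0,0],[0,0,0],[0,0,0],[0,0,0],[0,0,0],[0,0,0]]}}

```text
clock: 20.4
eef_pos: [0.4703, 0.0568, -0.0097]
tool_rot: [0.993, 0.116, 0.0, 0.0]
ft_force: [-1.0, -0.1, 5.4]
grip_width: 0.0004
grasp_force: 2.7
```

```bash
python3 f.py
```

```text
[ 0.47028408  0.05685023 -0.00973062] [-0.76898835 -0.2249849   5.57488312]
```

The key has bottomed out at 5.5 N, so it is fully pressed. Now I withdraw.

Emit:
{"name": "drive_tool", "arguments": {"slide": [[0,0,-0.03],[0,0,-0.08],[0,0,-0.15],[0,0,-0.25],[0,0,-0.38],[0,0,-0.5],[0,0,-0.62],[0,0,-0.7]], "rotation": [[0,0,0],[0,0,0],[0,0,0],[0,0,0],[0,0,0],[0,0,0],[0,0,0],[0,0,0]]}}

```text
clock: 21.8
eef_pos: [0.4704, 0.0569, 0.1671]
tool_rot: [0.993, 0.116, 0.001, -0.0]
ft_force: [0.1, -0.1, 0.2]
grip_width: 0.0002
grasp_force: 0.0
```

Emit:
{"name": "drive_tool", "arguments": {"slide": [[-0.05,0.05,0],[-0.12,0.12,0],[-0.2,0.2,0],[-0.28,0.28,0],[-0.36,0.36,0],[-0.42,0.45,0],[-0.45,0.5,0],[-0.45,0.5,0]], "rotation": [[0,0,0],[0,0,0],[0,0,0],[0,0,0],[0,0,0],[0,0,0],[0,0,0],[0,0,0]]}}

```text
clock: 22.8
eef_pos: [0.3886, -0.0914, 0.1645]
tool_rot: [0.993, 0.115, -0.0, -0.0]
ft_force: [0.2, 0.1, -0.3]
grip_width: -0.0001
grasp_force: 0.0
```

```bash
python3 - <<'E'
from h import *
t=bot.camera("top");a=np.load("t2.npy",allow_pickle=True)[0]
f=lambda c:cv2.cvtColor(c["image"],cv2.COLOR_RGB2GRAY)[160:207,165:222].astype(np.float32)
print("mug area shift px",cv2.phaseCorrelate(f(a),f(t)),bot.get_obs()["clock"],bot.get_obs()["ft_force"])
b=cv2.resize(t["image"][150:240,160:250],(540,540),interpolation=2);cv2.imwrite("pics/c8.png",b[...,::-1])
E
```

```text
mug area shift px ((-0.12272261548399044, -0.06858404702203202), 0.9854105146394836) 22.85 [0.11818646 0.46925357 0.17271792]
```

View pics/c8.png

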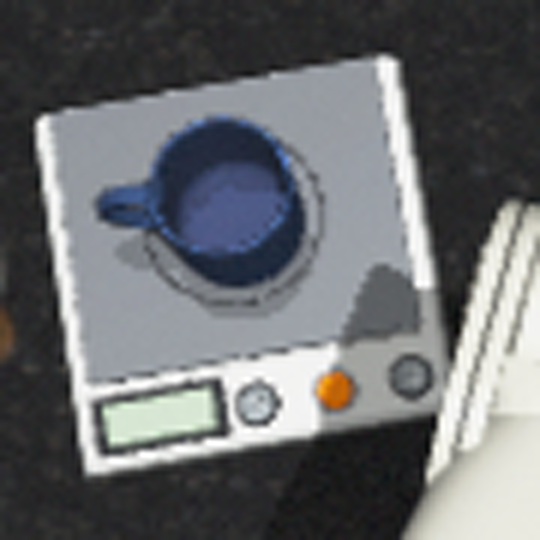

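The mug has not moved: its rim centre is still near (225,188) inside the ring. The keys look up and the hand is clear, so I'm handing the job in.

```bash
python3 -c "
from workcell import bot
print(bot.job_done())"
```

```text
the job is handed in; nothing more can be done
None
```

I pushed the mug into the ring (about 7 mm off centre by camera), pressed the tare key fully and released it, withdrew the arm and handed the job in at about 23 s; no verdict came back.

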